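# Mesh the lifting-desk drive key and hold it home

## Robot

A 6-joint arm with a two-finger parallel gripper is mounted at the origin on the work surface. World frame = base frame: x ahead of the robot, y to its left, z up, the work surface at z = 0. Lengths are in m, angles in rad, forces in N, time in s.
With the tool pointing down it reaches from about 0.375 to 0.9 m from the base axis. Payload 3.1 kg.
Tool frame: the origin (TCP) lies midway between the tips of the shut fingers; the grasp point (between the pads) lies 19 mm behind it; x points along the fingers, z is the direction in which the jaws open and shut, and the axes are right-handed (so a half turn about x gives the same grasp; the last joint's range is limited). The gripper opens to 85 mm and grips with 20 to 120 N. Pads are 22 mm wide; open, the fingers measure 114 mm over their backs; the gripper's body (76 mm by 85 mm) begins 54 mm behind the grasp point. The pads swing forward as they close: fully open they stand 13 mm farther back than shut.
Start: joints at [-1.296, 0.527, 1.433, -0, 1.181, -0.178], TCP at [0.273, -0.562, 0.231] pointing down, gripper open.
Joint ranges: [-3.08, 3.08], [-0.75, 2.2], [0.22, 2.44], [-1.43, 4.57], [0, 2.65], [-2.85, 2.85]. Speed limits (rad/s): [2.79, 2.79, 3.14, 3.14, 3.14, 3.14].

## Interface

Orientations are given as a unit quaternion [x, y, z, w].
In Python, from station import status, snapshot, camera_params, ticket gives the robot as it stands.
- The arm moves only by the tool arm_command, never from a script. Its argument "series" is a list that holds one entry, the list of rows, each a list of 4 numbers: the shift along the tool's x, y, z in mm, then the turn about the tool's x in rad. A call has 1 to 10 rows; each row shifts and turns the commanded pose from where the row before left it, along the tool's axes as they then stand; what a row does not reach is not made up. A row lasts 1/10 s, in which the tool goes at most 50 mm and 8.59 degrees, less where a joint would pass 70% of its speed; a pose out of reach is approached as far as the arm can. A call is refused whole if a number of a shift passes 50 or a number of a turn 0.15, either way. A call with a gripper value outside its range is refused whole. "jaw" is the opening in per cent of the stroke, from 0 (shut) to 100 (fully open), set as the call begins (left out, the last holds). The fingers move at their own pace and stop on an object; "force" is the grip in N (left out, the last holds). Time passes only in rows, so rows that do not move let the fingers close. It gives the time, the measured TCP pose, the force and the opening at its end, in the units of the state.
- status.sense(): the state, without advancing time (a new reading comes with each control period).
- snapshot(name): name is "scene" or "top" or "wrist"; returns the picture (480x640x3 uint8, red, green, blue); there is no depth.
- camera_params(name): a dict with "fovy" (degrees; the focal length in pixels is half the picture's height over the tangent of half this angle, whatever the lens; pixels are square), "cx", "cy" (the principal point, pixels), "extrinsics" (4x4, takes a point from camera to world coordinates); the wrist camera has in their place "mount" (4x4, takes a point from camera to tool coordinates, whose origin is the TCP and whose axes are the tool frame's). Camera axes: x right, y down, z forward; pixel columns grow to the right and rows downward; lengths in m; the calibration is good to about 2 mm. The wrist camera is an equidistant fisheye: a pixel r from the principal point sees the ray r / f radians off the axis. A picture is of the moment at which its call begins: read the wrist's pose just before it. camera_params takes no time and is no camera call.
- ticket.sign_off(): hands the job in, once; it reports no verdict.
The state is a dict: "t": time; "q": joint angles; "qd": joint speeds; "tau": joint torques, N m; "tcp_pos": TCP position; "tool_rot": TCP orientation; "force": force on the tool from outside, world axes, zero at the start; "ft_torque": the same for the moment, N m; "finger_gap": opening from 0.0 (shut) to 1.0 (fully open).
Only numpy, scipy, OpenCV 4.12 (cv2) and the standard library are available. Lean on these libraries where they do the work, as an engineer would, in place of code of your own. Each camera call takes 0.05 s, during which the arm holds its last target. There are 200 camera calls.

## Task

On the desk's lift gearbox, slide the shutter by its upright tab to its end stop so that the cross-shaped socket is uncovered. Then take the drive key out of the packing insert, turn it until its four splines line up with the socket, and slide it fully home against the spring until its collar sits flush on the hub. Finish still gripping the key and pressing it home, with the shutter left fully open and the other things on the desk left where they lie.

Things in the scene. Friction and masses are not known exactly. Their poses are not given: they have to be found in the camera images.
- gearbox: Grey desk-lift gearbox fixed to the desk, 90 mm along its x, 137 mm along its y, 62 mm high. Origin on the desk right below the socket's axis; the box reaches 45 mm to -y and 92 mm to +y of it. Its y axis is the direction in which the shutter opens. Two guide rails, 6 mm high, run along y on its top, 35 mm either side of the socket's axis. Turned up to 0.4 rad either way.
- shutter_tab (a point): Centre of the black upright tab (30 mm along x, 12 mm along y, 28 mm high) on the thin steel shutter plate (56 x 50 mm) on top of the gearbox. The plate's top is 14 mm below this point and 68 mm above the desk; the tab's top is 14 mm above it. y points the way the shutter slides open, z up. The tab stands 14 mm to the +y side of the plate's centre.
- shutter (a joint): Travel of the shutter in m: 0 covers the socket, 0.055 is the open end stop. It slides with about 2 N of friction and stays where it is left.
- socket_mouth (a point): Centre of the mouth of the cross-shaped socket in the steel hub, 64 mm above the desk, under the shutter until that is open. z up; x and y along the two slots, each 33 mm long, 11 mm wide. The hub stands at any angle and is stiff to turn (0.5 N m). 22 mm below the mouth a sprung plunger meets the stem (3 N at first, 8 N when home) and lifts the key 10 mm if let go.
- key_grip (a point): Centre of the black flat grip of the drive key (46 mm along x, 16 mm thick along y, 40 mm high along z), which stands upright in the packing insert, 0.12 to 0.2 kg. The grip stands on a steel collar, 44 mm in diameter and 6 mm thick, whose top is 20 mm and underside 26 mm below this point. The stem's lower end is 58 mm below this point.
- key: The drive key; origin at the centre of the underside of its collar, z up along the grip. From there a steel stem of four splines (a cross 28 mm wide along x and y, each spline 7 mm thick, lower edges rounded) reaches 32 mm down. Home means this origin lies at the socket mouth. Any quarter turn of the key fits the socket alike.
- insert_hole (a point): Centre of the mouth of the 34 mm square hole (40 mm deep) in the top of the brown cardboard packing insert (100 x 100 x 45 mm high, fixed), in which the key stands, collar resting on the top, free to lift straight out.
- hex_key: Bystander: steel hex key lying flat, 110 x 35 mm, 6 mm thick; origin under the middle of the long leg, which runs along x.
- mallet: Bystander: rubber mallet with wooden handle lying along its x, 320 mm long, head 100 mm long and 64 mm thick, centred 90 mm along +x of the origin, handle to -x; origin on the desk.
- level: Bystander: grey aluminium spirit level 400 mm along its y, 24 mm wide, 50 mm high; origin under its centre.
- bracket: Bystander: stainless corner bracket, foot 50 x 30 mm flat on the desk, upright leg 48 mm high at its +x end; origin under the foot's centre.
- dowel0: Bystander: beech dowel 90 mm long (along x), 14 mm thick, lying; origin under its centre.
- dowel1: Bystander: beech dowel 90 mm long (along x), 14 mm thick, lying; origin under its centre.
- dowel2: Bystander: beech dowel 90 mm long (along x), 14 mm thick, lying; origin under its centre.
- dowel3: Bystander: beech dowel 90 mm long (along x), 14 mm thick, lying; origin under its centre.
Not all that is in view belongs to the job. Leave any purple or yellow look-alike of the key alone.

How it is judged:
By the outcome, as a careful person would: the job done as asked, in the order asked, and still so for the second after the job is handed in, while the arm keeps its last pose, push and grip.
It also fails if it takes over 54 s, if anything falls off the work surface, if the arm or the gripper's body presses on something with over 40 N, if the wrist force passes 120 N, or if a joint passes its speed limit or range.

## Working session

There is one attempt and no reset: what is moved stays moved. The work goes in short steps, Python scripts to look and compute and a tool call to move; the robot and the scene stay as the last step left them, time stands still between calls to the robot, and variables do not carry over. Pictures are saved under pics/ and viewed, about 8 in all and at most 12, crops included, and the job is handed in when it is done.

Besides the shell and the picture viewer there is one more tool, called after ">>>" by a JSON object that holds its "method" and its "body". arm_command: Moves the arm, as the interface text tells. Its arguments: {"type":"object","properties":{"series":{"type":"array"},"jaw":{"type":"number"},"force":{"type":"number"}},"required":["series"]}

```bash
mkdir -p pics; ls; python3 - <<'E'
from station import status, snapshot, camera_params
import cv2,numpy as np
s=status.sense();print({k:np.round(v,3).tolist() for k,v in s.items()})
for n in("scene","top","wrist"):
    p=camera_params(n);print(n,{k:np.round(v,4).tolist() for k,v in p.items()})
for n in("scene","top"):
    cv2.imwrite(f"pics/{n}0.png",snapshot(n)[:,:,::-1])
E
```

```text
pics
{'t': 0.0, 'q': [-1.296, 0.528, 1.434, 0.0, 1.181, -0.179], 'qd': [0.002, -0.0, -0.001, 0.0, -0.0, 0.001], 'tau': [-0.001, -44.235, -17.803, -0.0, 0.008, -0.0], 'tcp_pos': [0.273, -0.561, 0.23], 'tool_rot': [0.376, 0.6, -0.374, 0.599], 'force': [0.179, -0.525, -0.147], 'ft_torque': [0.04, 0.021, 0.006], 'finger_gap': 0.998}
scene {'fovy': 54.6638, 'cx': 316.5392, 'cy': 238.2089, 'extrinsics': [[-0.0764, 0.8152, -0.5741, 1.0889], [0.9971, 0.061, -0.0461, -0.066], [-0.0026, -0.5759, -0.8175, 0.8085], [0.0, 0.0, 0.0, 1.0]]}
top {'fovy': 55.4347, 'cx': 319.7122, 'cy': 232.2741, 'extrinsics': [[-0.0119, -0.99, 0.1406, 0.4599], [-0.9999, 0.0112, -0.0058, -0.0808], [0.0041, -0.1407, -0.99, 1.0052], [0.0, 0.0, 0.0, 1.0]]}
wrist {'fovy': 65.7065, 'cx': 320.8149, 'cy': 234.3117, 'mount': [[-0.0002, -0.3126, 0.9499, -0.1416], [-0.0002, -0.9499, -0.3126, 0.0805], [1.0, -0.0002, 0.0001, 0.0012], [0.0, 0.0, 0.0, 1.0]]}
```

View pics/top0.png

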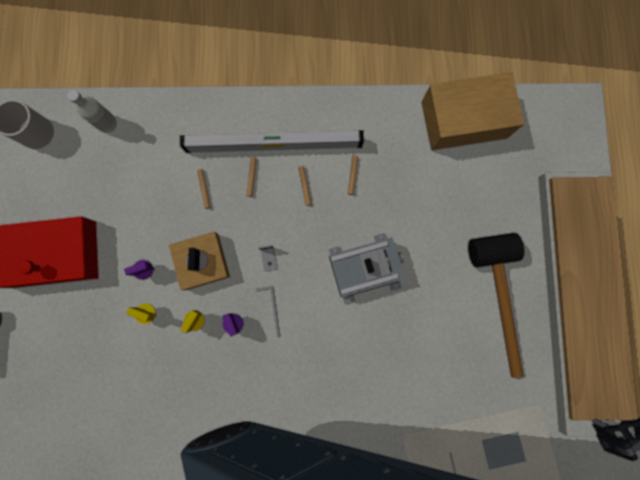

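View pics/scene0.png

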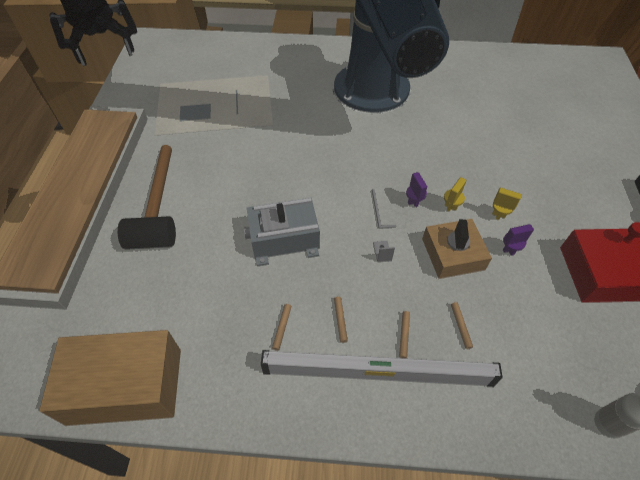

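```bash
python3 - <<'E'
import cv2,numpy as np
t=cv2.imread("pics/top0.png");s=cv2.imread("pics/scene0.png")
r=lambda a:cv2.resize(a,(400,300),interpolation=cv2.INTER_CUBIC)
a=np.vstack([np.hstack([r(t[230:305,320:420]),r(s[190:265,235:335])]),np.hstack([r(t[222:297,150:250]),r(s[210:285,410:510])])])
cv2.imwrite("pics/c1.png",a)
E
```

```text
(no output)
```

View pics/c1.png

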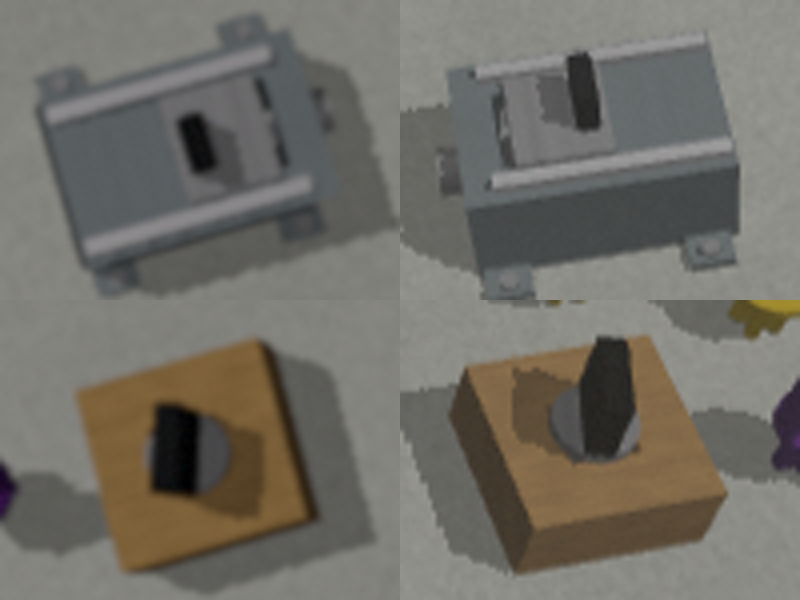

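```bash
cat > h.py <<'E'
import numpy as np,cv2
from scipy.spatial.transform import Rotation as R
from station import status,snapshot,camera_params
def ray(n,px):
    p=camera_params(n);f=240/np.tan(np.radians(p["fovy"]/2))
    d=np.array([px[0]-p["cx"],px[1]-p["cy"]])/f
    if n=="wrist":
        r=np.hypot(*d);v=np.r_[d/r*np.sin(r),np.cos(r)] if r>1e-9 else np.array([0,0,1.])
        s=status.sense();T=np.eye(4);T[:3,:3]=R.from_quat(s["tool_rot"]).as_matrix();T[:3,3]=s["tcp_pos"]
        E=T@np.array(p["mount"])
    else: v=np.r_[d,1];E=np.array(p["extrinsics"])
    return E[:3,3],E[:3,:3]@v
def at(n,px,z):
    o,v=ray(n,px);return o+v*(z-o[2])/v[2]
def wshot(name):
    im=snapshot("wrist")[:,:,::-1];cv2.imwrite(f"pics/{name}.png",im);return im
E
python3 - <<'E'
from h import *
np.set_printoptions(precision=4,suppress=True)
t=lambda u,v:(320+u/4,230+v/4); s=lambda u,v:(235+(u-400)/4,190+v/4)
C=[at("top",t(*c),.062) for c in[(40,105),(90,265),(335,190),(285,35)]]
for c in C:print(c)
e=(C[0]+C[1]-C[2]-C[3])/2;w=(C[0]-C[1]+C[3]-C[2])/2;print("len",np.linalg.norm(e),"wid",np.linalg.norm(w),"ang y",np.arctan2(e[1],e[0]), "angx",np.arctan2(w[1],w[0]))
print("scene corners",[at("scene",s(*c),.062) for c in[(470,208),(740,165),(450,68),(707,35)]])
print("tab top",at("top",t(195,140),.09),at("scene",s(580,57),.096))
print("grip top",at("top",(150+170/4,222+147/4),.091),at("scene",(410+212/4,210+38/4),.091))
print("insert corners",[at("top",(150+a/4,222+b/4),.045) for a,b in[(78,93),(262,40),(315,218),(127,270)]])
E
```

```text
[ 0.5435 -0.107   0.062 ]
[ 0.4611 -0.1313  0.062 ]
[ 0.4979 -0.2581  0.062 ]
[ 0.5785 -0.2351  0.062 ]
len 0.1324236499809979 wid 0.08485550335970597 ang y 1.8452797468411544 angx 0.2827563770021634
scene corners [array([ 0.5831, -0.2323,  0.062 ]), array([ 0.5473, -0.1026,  0.062 ]), array([ 0.4967, -0.2563,  0.062 ]), array([ 0.4648, -0.1258,  0.062 ])]
tab top [ 0.5225 -0.1836  0.09  ] [ 0.512  -0.1846  0.096 ]
grip top [0.539  0.1693 0.091 ] [0.5195 0.1739 0.091 ]
insert corners [array([0.5722, 0.2311, 0.045 ]), array([0.5993, 0.1347, 0.045 ]), array([0.5049, 0.1051, 0.045 ]), array([0.4791, 0.2025, 0.045 ])]
```

```bash
cat >> h.py <<'E'
def plan(p,ang=None):
    """shift still needed in tool axes (mm), and turn about tool x (rad) to bring the jaw axis to world angle ang"""
    s=status.sense();M=R.from_quat(s["tool_rot"]).as_matrix()
    print("t",round(s["t"],2),"tcp",np.round(s["tcp_pos"],4),"F",np.round(s["force"],1),"gap",round(s["finger_gap"],3),"toolx",M[:,0].round(3),"jaw ang",round(np.arctan2(M[1,2],M[0,2]),3),"q6",round(s["q"][5],2))
    print("shift mm",(M.T@(np.array(p)-s["tcp_pos"])*1000).round(1))
    if ang is not None:
        d=(ang-np.arctan2(M[1,2],M[0,2])+np.pi/2)%np.pi-np.pi/2
        print("turn about tool x",round(-d,3))
E
python3 -c "
from h import *
plan([.524,-.191,.25],1.845)"
```

```text
t 0.1 tcp [ 0.2733 -0.5614  0.2304] F [-0.4 -0.  -0.3] gap 0.998 toolx [-0.001  0.002 -1.   ] jaw ang -1.118 q6 -0.18
shift mm [ -19.   387.5 -223.4]
turn about tool x 0.179
```

>>> {"method": "arm_command", "body": {"series": [[[-2,38.7,-22.3,0],[-2,38.7,-22.3,0],[-2,38.7,-22.3,0],[-2,38.7,-22.3,0],[-2,38.7,-22.3,0],[-2,38.7,-22.3,0],[-2,38.7,-22.3,0],[-2,38.7,-22.3,0],[-2,38.7,-22.3,0],[-2,38.7,-22.3,0]]]}}

```text
t: 1.1
tcp_pos: [0.5244, -0.1903, 0.2511]
tool_rot: [0.375, 0.6, -0.375, 0.599]
force: [0.7, -0.4, -0.5]
finger_gap: 1.002
```

>>> {"method": "arm_command", "body": {"series": [[[0,0,0,0.09],[0,0,0,0.09],[0,0,0,0],[0,0,0,0]]], "jaw": 50}}

```text
t: 1.5
tcp_pos: [0.5236, -0.1921, 0.251]
tool_rot: [0.427, 0.564, -0.427, 0.563]
force: [0.0, -1.0, -0.9]
finger_gap: 0.497
```

```bash
python3 -c "
from h import *
plan([.524,-.191,.25],1.845)
wshot('w1')"
```

```text
t 1.5 tcp [ 0.5236 -0.1921  0.251 ] F [ 0.  -1.  -0.9] gap 0.497 toolx [-0.001  0.    -1.   ] jaw ang -1.296 q6 0.74
shift mm [ 1.   0.6 -0.9]
turn about tool x 0.0
```

View pics/w1.png

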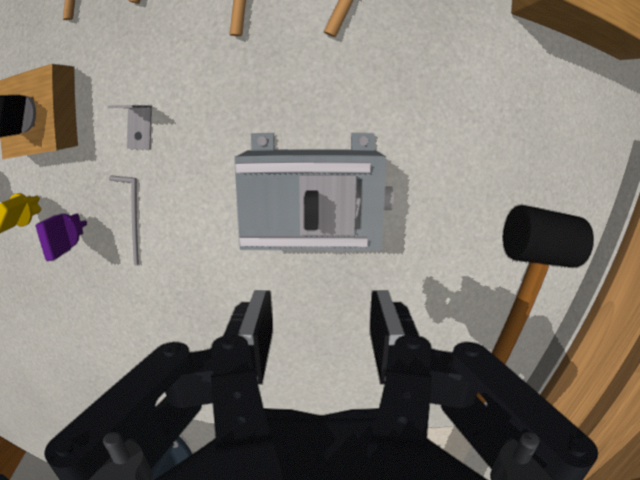

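```bash
python3 - <<'E'
from h import *
np.set_printoptions(precision=4,suppress=True)
for n,px,z in[("TL",(237,157),.062),("BL",(240,249),.062),("TR",(384,152),.062),("BR",(383,249),.062),("railTL",(236,163),.068),("railTR",(370,167),.068),("railBL",(240,238),.068),("railBR",(367,242),.068),("tabtop",(310,210),.096),("tabtop L",(304,192),.096),("tabbot",(304,230),.096),("plateL",(300,210),.068),("plateR",(356,207),.068)]:
    print(n,at("wrist",px,z))
plan([.524,-.191,.25],1.845)
E
```

```text
TL [ 0.5471 -0.1082  0.062 ]
BL [ 0.4613 -0.1299  0.062 ]
TR [ 0.5867 -0.2344  0.062 ]
BR [ 0.4986 -0.2623  0.062 ]
railTL [ 0.5426 -0.1097  0.068 ]
railTR [ 0.5706 -0.2252  0.068 ]
railBL [ 0.4747 -0.1284  0.068 ]
railBR [ 0.503  -0.2438  0.068 ]
tabtop [ 0.5254 -0.1836  0.096 ]
tabtop L [ 0.5388 -0.1749  0.096 ]
tabbot [ 0.5074 -0.1833  0.096 ]
plateL [ 0.5158 -0.1761  0.068 ]
plateR [ 0.5322 -0.2239  0.068 ]
t 1.55 tcp [ 0.5236 -0.1923  0.251 ] F [ 0.2 -0.1  0.8] gap 0.499 toolx [-0.001  0.    -1.   ] jaw ang -1.297 q6 0.74
shift mm [ 1.   0.7 -1.1]
turn about tool x -0.0
```

```bash
python3 -c "
from h import *
plan([.524,-.1855,.075],1.84)"
```

```text
t 1.55 tcp [ 0.5236 -0.1923  0.251 ] F [ 0.2 -0.1  0.8] gap 0.499 toolx [-0.001  0.    -1.   ] jaw ang -1.297 q6 0.74
shift mm [176.    2.3  -6.3]
turn about tool x 0.005
```

>>> {"method": "arm_command", "body": {"series": [[[35,0.5,-1.3,0],[35,0.5,-1.3,0],[35,0.5,-1.3,0],[35,0.5,-1.3,0],[18,0.3,-1,0],[9,0,0,0],[9,0,0,0],[0,0,0,0]]]}}

```text
t: 2.35
tcp_pos: [0.5243, -0.1858, 0.0749]
tool_rot: [0.427, 0.564, -0.427, 0.563]
force: [-0.2, 0.2, -0.3]
finger_gap: 0.5
```

>>> {"method": "arm_command", "body": {"series": [[[0,0,0,0],[0,0,0,0],[0,0,0,0],[0,0,0,0],[0,0,0,0],[0,0,0,0]]], "jaw": 0, "force": 30}}

```text
t: 2.95
tcp_pos: [0.525, -0.1857, 0.0764]
tool_rot: [0.428, 0.563, -0.427, 0.564]
force: [-0.9, 1.0, 5.9]
finger_gap: 0.128
```

>>> {"method": "arm_command", "body": {"series": [[[-1.5,0,-8,0],[0,0,-8,0],[0,0,-8,0],[0,0,-8,0],[0,0,-8,0],[0,0,-8,0],[0,0,-4,0]]]}}

```text
t: 3.65
tcp_pos: [0.5116, -0.1371, 0.0766]
tool_rot: [0.426, 0.562, -0.427, 0.566]
force: [2.8, -16.7, -17.2]
finger_gap: 0.132
```

>>> {"method": "arm_command", "body": {"series": [[[0,0,-2,0],[0,0,-2,0],[0,0,-1,0],[0,0,0,0]]]}}

```text
t: 4.05
tcp_pos: [0.5116, -0.137, 0.0766]
tool_rot: [0.425, 0.56, -0.428, 0.568]
force: [2.0, -22.3, -16.9]
finger_gap: 0.136
```

>>> {"method": "arm_command", "body": {"series": [[[1.5,0,0,0],[1,0,-1,0],[0,0,-2,0],[0,0,-1,0],[0,0,0,0]]]}}

```text
t: 4.55
tcp_pos: [0.5117, -0.1367, 0.0765]
tool_rot: [0.423, 0.558, -0.429, 0.57]
force: [-2.8, -32.2, -2.8]
finger_gap: 0.13
```

```bash
python3 -c "
from h import *
plan([.51,-.13,.075],1.84)
im=wshot('w2')
cv2.imwrite('pics/w2c.png',cv2.resize(im[120:330,180:460],(800,600),interpolation=cv2.INTER_CUBIC))"
```

```text
t 4.55 tcp [ 0.5117 -0.1367  0.0765] F [ -2.8 -32.2  -2.8] gap 0.13 toolx [ 0.009 -0.017 -1.   ] jaw ang -1.293 q6 0.84
shift mm [ 1.3  0.2 -7. ]
turn about tool x 0.008
```

View pics/w2.png

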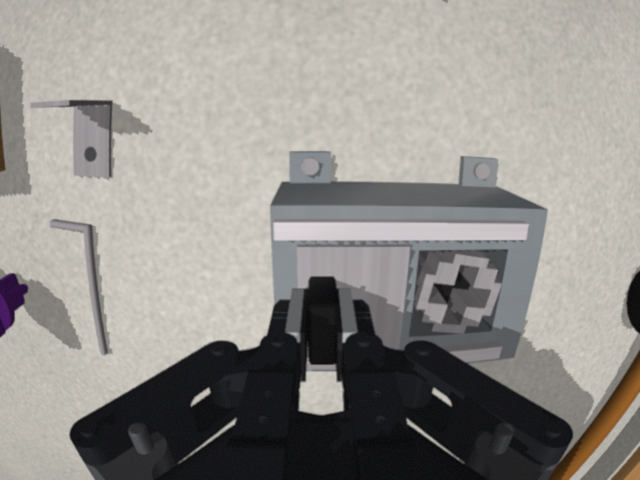

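>>> {"method": "arm_command", "body": {"series": [[[0,0,2,0],[0,0,0,0],[0,0,0,0],[0,0,0,0]]], "jaw": 50}}

```text
t: 5.0
tcp_pos: [0.5077, -0.1275, 0.0744]
tool_rot: [0.427, 0.564, -0.427, 0.563]
force: [0.4, -0.2, -0.1]
finger_gap: 0.501
```

>>> {"method": "arm_command", "body": {"series": [[[-10,0,0,0],[-20,0,0,0],[-40,0,0,0],[-50,-5,20,0],[-20,-5,20,0],[0,0,10,0],[0,0,0,0],[0,0,0,0]]]}}

```text
t: 5.8
tcp_pos: [0.5111, -0.1768, 0.2093]
tool_rot: [0.427, 0.565, -0.427, 0.562]
force: [0.1, 1.3, 0.8]
finger_gap: 0.499
```

```bash
python3 -c "
from h import *
plan([.526,-.205,.2],1.84)
im=wshot('w3')
cv2.imwrite('pics/w3c.png',cv2.resize(im[150:300,220:420],(800,600),interpolation=cv2.INTER_CUBIC))"
```

```text
t 5.8 tcp [ 0.5111 -0.1768  0.2093] F [0.1 1.3 0.8] gap 0.499 toolx [-0.003  0.002 -1.   ] jaw ang -1.298 q6 0.76
shift mm [ 9.1  6.8 31.2]
turn about tool x 0.004
```

View pics/w3c.png

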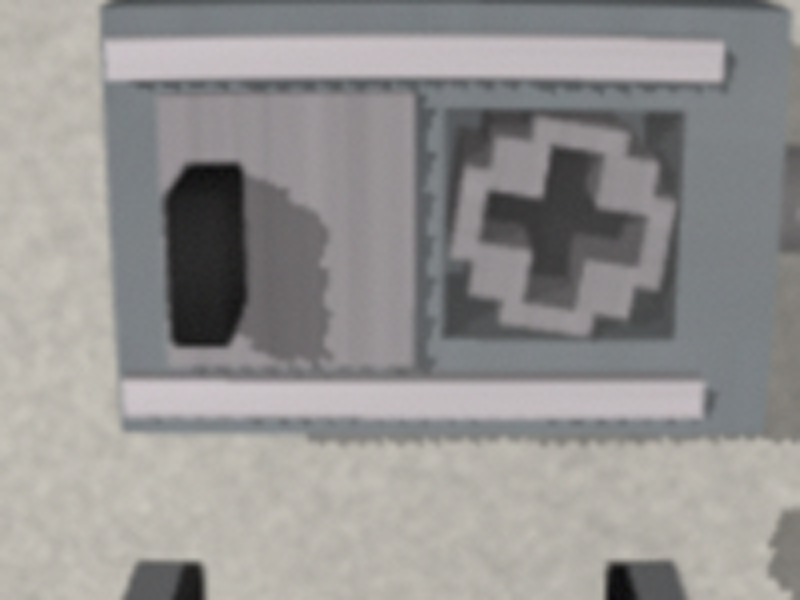

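```bash
python3 - <<'E'
from h import *
np.set_printoptions(precision=4,suppress=True)
g=lambda u,v,z=.064:at("wrist",(220+u/4,150+v/4),z)
T,B,L,Rr=g(578,151),g(551,306),g(485,215),g(644,238)
a=lambda p,q:np.arctan2(*(p-q)[1::-1])
print("center",(T+B)/2,(L+Rr)/2,"len",np.linalg.norm(T-B),np.linalg.norm(L-Rr),"ang",a(T,B),a(L,Rr),a(L,Rr)-np.pi/2)
hub=[g(560,115),g(545,335),g(455,225),g(677,235)]
print("hub/dark frame centre",sum([g(447,108,.062),g(685,112,.062),g(673,342,.062),g(443,338,.062)])/4)
print("plate edges",g(157,230,.068),g(416,230,.068))
c=(T+B+L+Rr)/4; y=np.array([np.cos(1.84),np.sin(1.84)])
print("edge along y from c",((g(157,230,.068)-c)[:2]@y),((g(416,230,.068)-c)[:2]@y))
plan([.539,.168,.2],np.pi/2)
E
```

```text
center [ 0.5281 -0.2057  0.064 ] [ 0.5287 -0.2056  0.064 ] len 0.032250888785570524 0.0323756796171832 ang 0.13335715152226627 1.703604338425517 0.1328080116306205
hub/dark frame centre [ 0.5281 -0.2056  0.062 ]
plate edges [ 0.5072 -0.1277  0.068 ] [ 0.5209 -0.177   0.068 ]
edge along y from c 0.08083135637940858 0.029662683066285195
t 5.85 tcp [ 0.511  -0.1765  0.209 ] F [ 0.5 -0.2  0.3] gap 0.503 toolx [-0.004  0.003 -1.   ] jaw ang -1.298 q6 0.76
shift mm [   9.8  120.  -324.1]
turn about tool x 0.273
```

>>> {"method": "arm_command", "body": {"series": [[[0,12,-32.4,0],[0,12,-32.4,0],[0,12,-32.4,0],[0,12,-32.4,0],[0,12,-32.4,0],[0,12,-32.4,0],[0,12,-32.4,0],[0,12,-32.4,0],[0,12,-32.4,0],[0,12,-32.4,0]]], "jaw": 60}}

```text
t: 6.85
tcp_pos: [0.5388, 0.1684, 0.2088]
tool_rot: [0.426, 0.565, -0.428, 0.562]
force: [0.5, 0.2, -0.7]
finger_gap: 0.601
```

>>> {"method": "arm_command", "body": {"series": [[[0,0,0,0.14],[0,0,0,0.13],[0,0,0,0],[0,0,0,0]]]}}

```text
t: 7.25
tcp_pos: [0.5395, 0.1667, 0.2094]
tool_rot: [0.498, 0.502, -0.499, 0.501]
force: [0.7, 0.1, 1.1]
finger_gap: 0.599
```

```bash
python3 -c "
from h import *
plan([.539,.168,.2],1.57)
im=wshot('w4')
cv2.imwrite('pics/w4c.png',cv2.resize(im[120:330,180:460],(800,600),interpolation=cv2.INTER_CUBIC))"
```

```text
t 7.25 tcp [0.5395 0.1667 0.2094] F [0.7 0.1 1.1] gap 0.599 toolx [-0.003 -0.    -1.   ] jaw ang -1.565 q6 1.67
shift mm [ 9.4 -0.4 -1.3]
turn about tool x 0.007
```

View pics/w4c.png

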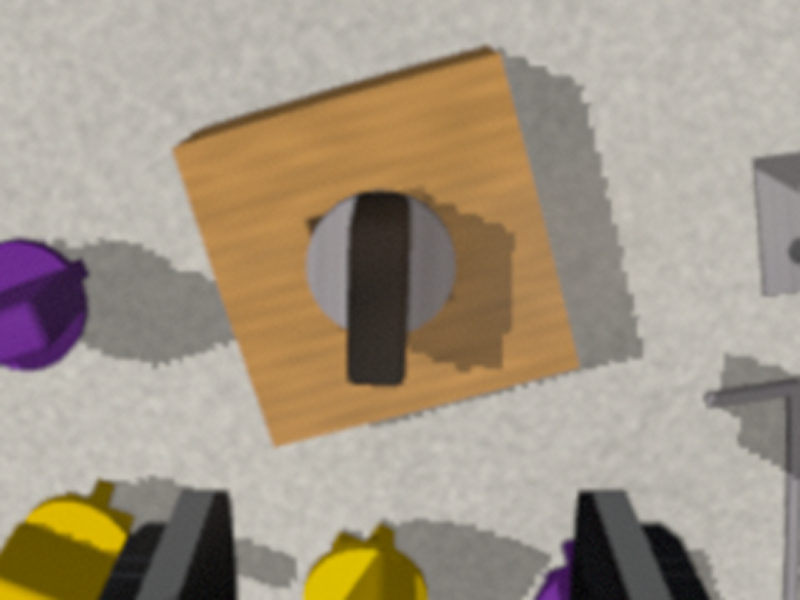

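```bash
python3 - <<'E'
from h import *
np.set_printoptions(precision=4,suppress=True)
k=280/800
g=lambda u,v,z:at("wrist",(180+u*k,120+v*k),z)
pts=[g(307,262,.051),g(457,262,.051),g(381,188,.051),g(381,335,.051)]
print("collar",sum(pts)/4,np.linalg.norm(pts[0]-pts[1]),np.linalg.norm(pts[2]-pts[3]))
a,b=g(347,383,.091),g(404,384,.091);print("grip edge",a,b,"ang",np.arctan2(*(a-b)[1::-1]),np.linalg.norm(a-b))
c=g(409,230,.091);print("long edge",c,np.arctan2(*(c-b)[1::-1]))
ins=[g(177,148,.045),g(497,52,.045),g(578,366,.045),g(275,444,.045)];print("insert",sum(ins)/4,[np.linalg.norm(ins[i]-ins[i-1]) for i in range(4)])
E
```

```text
collar [0.5414 0.1716 0.051 ] 0.043916354304854625 0.044544577903528844
grip edge [0.5192 0.1799 0.091 ] [0.519  0.1649 0.091 ] ang 1.5580242155410822 0.01500192177911203
long edge [0.5605 0.1639 0.091 ] -0.02464422948962367
insert [0.5411 0.1718 0.045 ] [np.float64(0.09821808641222822), np.float64(0.09740106361263833), np.float64(0.09957028178943726), np.float64(0.09866545225593686)]
```

```bash
python3 -c "
from h import *
plan([.5413,.1716,.061],1.55)"
```

```text
t 7.3 tcp [0.5398 0.1665 0.2097] F [ 0.3 -0.3  0.2] gap 0.597 toolx [-0.002 -0.    -1.   ] jaw ang -1.565 q6 1.67
shift mm [148.7   1.9  -5.1]
turn about tool x 0.026
```

>>> {"method": "arm_command", "body": {"series": [[[25,1.9,-5.1,0.026],[35,0,0,0],[35,0,0,0],[30,0,0,0],[14,0,0,0],[9.5,0,0,0],[0,0,0,0]]]}}

```text
t: 8.0
tcp_pos: [0.5423, 0.1712, 0.0614]
tool_rot: [-0.505, -0.495, 0.506, -0.494]
force: [-1.2, 0.6, -0.1]
finger_gap: 0.597
```

>>> {"method": "arm_command", "body": {"series": [[[0,0,0,0],[0,0,0,0],[0,0,0,0],[0,0,0,0],[0,0,0,0],[0,0,0,0],[0,0,0,0]]], "jaw": 0, "force": 70}}

```text
t: 8.7
tcp_pos: [0.5437, 0.1716, 0.0636]
tool_rot: [0.507, 0.494, -0.505, 0.495]
force: [0.7, 0.7, 6.3]
finger_gap: 0.173
```

>>> {"method": "arm_command", "body": {"series": [[[-5,0,0,0],[-15,0,0,0],[-20,0,0,0],[-25,0,0,0],[-25,0,0,0],[-10,0,0,0],[0,0,0,0],[0,0,0,0]]]}}

```text
t: 9.5
tcp_pos: [0.5417, 0.1713, 0.1613]
tool_rot: [-0.505, -0.495, 0.506, -0.494]
force: [-0.5, -1.0, -2.5]
finger_gap: 0.172
```

```bash
python3 -c "
from h import *
plan([.5284,-.2056,.16],1.704)
im=wshot('w5')
cv2.imwrite('pics/w5c.png',cv2.resize(im[180:420,160:480],(800,600),interpolation=cv2.INTER_CUBIC))"
```

```text
t 9.5 tcp [0.5417 0.1713 0.1613] F [-0.5 -1.  -2.5] gap 0.172 toolx [-0.002 -0.    -1.   ] jaw ang -1.594 q6 1.7
shift mm [  1.4  -4.5 377.1]
turn about tool x -0.156
```

View pics/w5c.png

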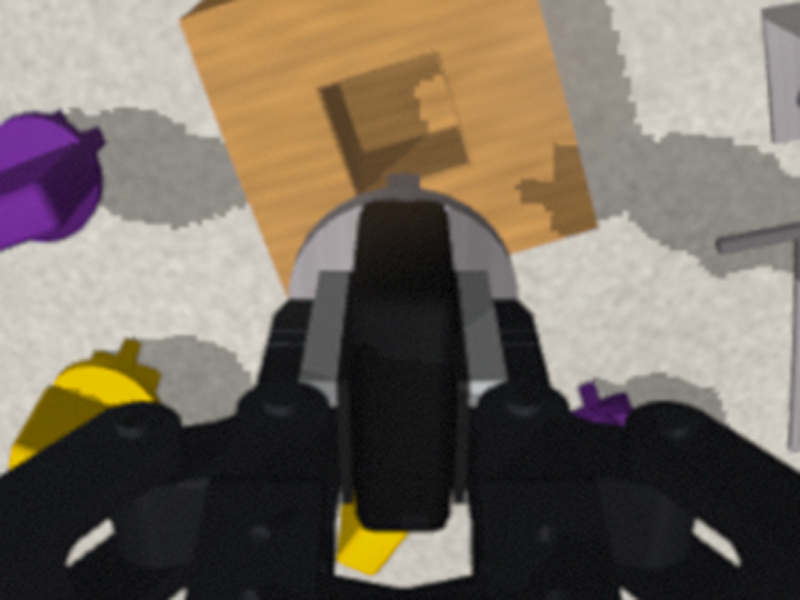

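```bash
python3 - <<'E'
from h import *
np.set_printoptions(precision=4,suppress=True)
s=status.sense();M=R.from_quat(s["tool_rot"]).as_matrix()
g=lambda u,v,z:M.T@(at("wrist",(160+u*.4,180+v*.4),z)-s["tcp_pos"])*1000
zc=s["tcp_pos"][2]-.0615+.045   # key origin if slip-free
print("collar far edge top",g(403,198,zc+.006)," bottom",g(403,190,zc))
print("stem tip far edge",g(403,175,zc-.032),"grip top far",g(403,203,zc+.046),"grip top near",g(403,528,zc+.046))
E
```

```text
collar far edge top [10.448  19.4346  1.1297]  bottom [16.4504 18.5822  1.1359]
stem tip far edge [48.4751  9.4571  1.17  ] grip top far [-29.594   34.9485   1.0864] grip top near [-29.442  -21.386    1.1049]
```

>>> {"method": "arm_command", "body": {"series": [[[-2,0,30,0],[-2,-0.5,42,0],[0,-0.5,42,0],[0,-0.5,42,0],[0,-0.5,42,0],[0,-0.5,42,0],[0,-0.5,42,0],[0,-0.5,42,0],[0,-0.5,33,0],[0,-0.5,20,0]]]}}

```text
t: 10.55
tcp_pos: [0.5284, -0.208, 0.1644]
tool_rot: [-0.506, -0.494, 0.507, -0.493]
force: [0.3, -0.5, -1.6]
finger_gap: 0.178
```

>>> {"method": "arm_command", "body": {"series": [[[0,0,0,-0.144],[0,0,0,-0.144],[0,0,0,-0.144],[0,0,0,-0.144],[0,0,0,-0.144],[0,0,0,-0.144],[0,0,0,-0.144],[0,0,0,-0.144],[0,0,0,-0.144],[0,0,0,-0.144]]]}}

```text
t: 11.55
tcp_pos: [0.5283, -0.2048, 0.1643]
tool_rot: [0.053, 0.706, -0.052, 0.704]
force: [0.3, 0.3, -1.7]
finger_gap: 0.179
```

>>> {"method": "arm_command", "body": {"series": [[[0,0,0,-0.144],[0,0,0,-0.144],[0,0,0,0],[0,0,0,0],[0,0,0,0]]]}}

```text
t: 12.05
tcp_pos: [0.5289, -0.2052, 0.1654]
tool_rot: [-0.046, 0.706, 0.047, 0.705]
force: [-0.5, 0.3, -1.6]
finger_gap: 0.176
```

```bash
python3 -c "
from h import *
plan([.5284,-.2056,.14],.133)
s=status.sense()
im=snapshot('scene')[:,:,::-1]
p=camera_params('scene');E=np.linalg.inv(p['extrinsics']);f=240/np.tan(np.radians(p['fovy']/2))
for dz in (.03,.0,-.0165,-.0485,):
    c=E@np.r_[np.array(s['tcp_pos'])+[0,0,dz],1];print(dz,(c[:2]/c[2]*f+[p['cx'],p['cy']]).round(1))
im2=im[140:230,215:335];cv2.imwrite('pics/s6c.png',cv2.resize(im2,(800,600),interpolation=cv2.INTER_CUBIC))"
```

```text
t 12.05 tcp [ 0.5289 -0.2052  0.1654] F [-0.5  0.3 -1.6] gap 0.176 toolx [-0.001  0.001 -1.   ] jaw ang 0.132 q6 -0.7
shift mm [25.4 -0.4 -0.6]
turn about tool x -0.001
0.03 [263.7 175.5]
0.0 [265.2 186.7]
-0.0165 [266.1 192.6]
-0.0485 [267.6 203.6]
```

View pics/s6c.png

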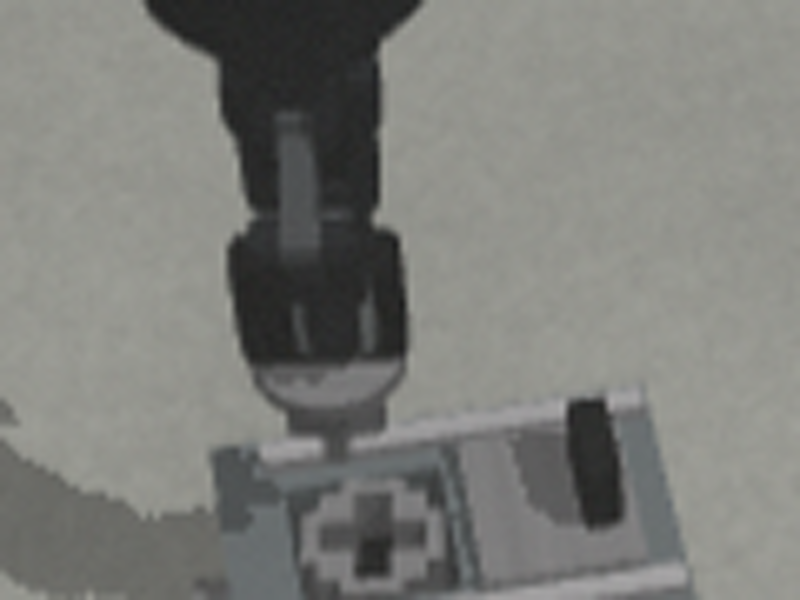

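```bash
python3 -c "
from h import *
p=camera_params('scene');E=np.linalg.inv(p['extrinsics']);f=240/np.tan(np.radians(p['fovy']/2))
c=E@np.r_[.5284,-.2056,.064,1];print((((c[:2]/c[2]*f+[p['cx'],p['cy']])-[215,140])*6.667).round(1),c[2])
print(at('scene',(215+374/6.667,140+537/6.667),.064))
"
```

```text
[364.9 533.5] 0.9368061337487551
[ 0.52951111 -0.20267691  0.064     ]
```

```bash
python3 -c "
from h import *
im=wshot('w6')
cv2.imwrite('pics/w6c.png',cv2.resize(im[190:310,240:400],(800,600),interpolation=cv2.INTER_CUBIC))"
```

```text
(no output)
```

View pics/w6c.png

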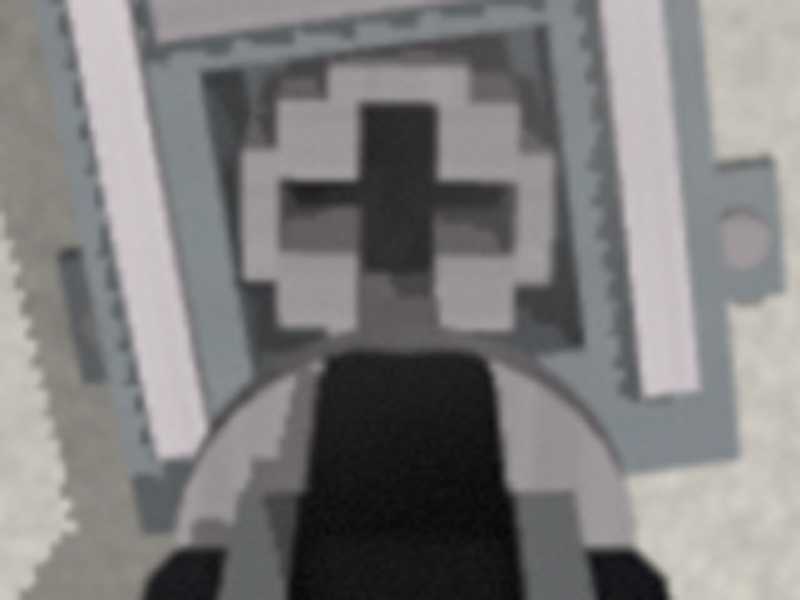

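```bash
python3 - <<'E'
from h import *
np.set_printoptions(precision=1,suppress=True)
s=status.sense();M=R.from_quat(s["tool_rot"]).as_matrix()
g=lambda u,v,z:M.T@(at("wrist",(239.6+u/5,189.6+v/5),z)-s["tcp_pos"])*1000
zt=s["tcp_pos"][2]
print("socket",g(398,217,.064),"slot ends",g(398,103,.064),g(398,330,.064),g(280,217,.064),g(515,217,.064))
for o in(.0135,.0165,.0195):
    print(o,"far edge top",g(404,350,zt-o+.006),"bot",g(404,336,zt-o),"sides",g(175,540,zt-o+.006),g(635,540,zt-o+.006))
E
```

```text
socket [101.7   0.1  -0.5] slot ends [101.7  16.3  -0.5] [101.7 -16.7  -0.6] [101.7   0.1 -16.8] [101.7   0.1  15.6]
0.0135 far edge top [ 7.5 18.6  0.4] bot [13.5 17.5  0.4] sides [  7.5  -0.1 -20.5] [ 7.5 -0.1 21.4]
0.0165 far edge top [10.5 17.4  0.4] bot [16.5 16.4  0.4] sides [ 10.5  -1.7 -20.9] [10.5 -1.7 21.8]
0.0195 far edge top [13.5 16.2  0.4] bot [19.5 15.2  0.4] sides [ 13.5  -3.3 -21.3] [13.5 -3.3 22.2]
```

>>> {"method": "arm_command", "body": {"series": [[[15,4.7,-0.9,0],[20,0,0,0],[9,0,0,0],[0,0,0,0],[0,0,0,0]]]}}

```text
t: 12.65
tcp_pos: [0.5281, -0.2011, 0.1223]
tool_rot: [-0.047, 0.705, 0.047, 0.706]
force: [-1.3, -0.2, -1.2]
finger_gap: 0.172
```

```bash
python3 -c "
from h import *
plan([.5284,-.2056,.12],.133)
a=snapshot('scene')[:,:,::-1][160:235,235:335];b=wshot('w7')[190:310,240:400]
z=lambda i:cv2.resize(i,(400,300),interpolation=cv2.INTER_CUBIC)
t=snapshot('top')[:,:,::-1][225:300,325:425]
a=cv2.resize(a,(800,600),interpolation=cv2.INTER_CUBIC)
cv2.imwrite('pics/c7.png',np.vstack([a[150:450],np.hstack([z(b),z(t)])]))"
```

```text
t 12.65 tcp [ 0.5281 -0.2011  0.1223] F [-1.3 -0.2 -1.2] gap 0.172 toolx [ 0. -0. -1.] jaw ang 0.134 q6 -0.7
shift mm [ 2.3 -4.5 -0.3]
turn about tool x 0.001
```

View pics/c7.png

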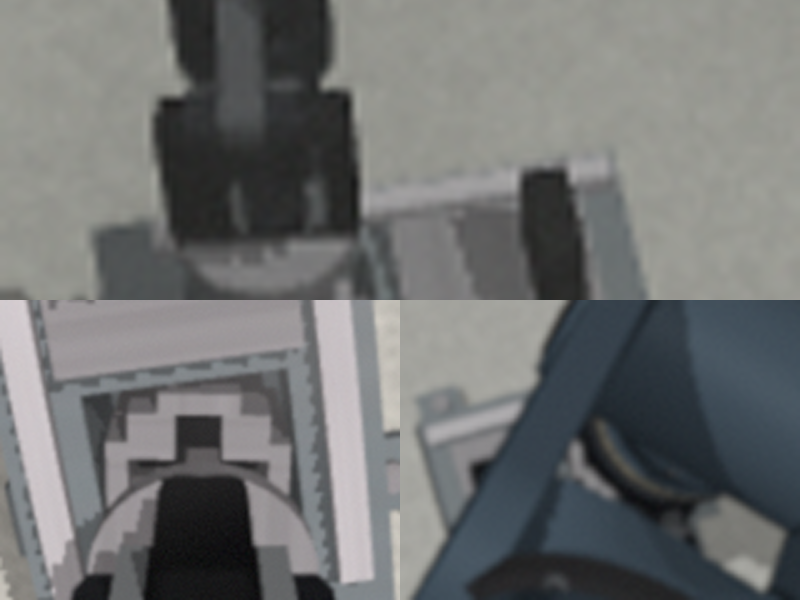

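```bash
python3 -c "
import cv2
g=cv2.cvtColor(cv2.imread('pics/w7.png'),cv2.COLOR_BGR2GRAY)
print('cols 304..340')
for r in range(230,264,2):print(r,*g[r,304:340])
print('col 320 rows 222..275',*g[222:275,320])
for r in(280,290):print(r,'cols266-380',*g[r,266:380:1])
s=cv2.cvtColor(cv2.imread('pics/scene0.png'),cv2.COLOR_BGR2GRAY)
"
```

```text
cols 304..340
230 149 155 154 153 153 154 153 152 148 149 150 151 152 153 152 151 152 152 151 153 153 154 155 156 159 158 158 156 155 154 152 145 124 105 102 99
232 151 154 154 154 152 154 154 151 149 148 149 152 152 151 153 153 151 152 151 152 153 153 156 157 159 158 157 157 154 153 151 143 122 104 100 100
234 152 152 153 153 152 154 153 151 149 148 149 152 153 152 152 152 151 153 151 153 152 154 155 156 158 158 157 157 153 152 151 142 117 102 100 101
236 153 153 153 152 150 136 103 82 77 75 76 78 77 79 79 77 79 79 78 83 88 89 89 91 109 140 153 154 154 153 152 148 139 136 137 136
238 148 147 147 148 145 127 86 50 43 42 43 45 41 43 43 45 45 44 44 45 46 45 46 53 86 132 147 149 147 148 148 148 149 149 150 149
240 150 150 150 151 148 132 84 50 41 42 44 43 43 42 44 43 45 46 44 46 45 46 43 49 89 132 149 149 149 150 149 149 150 148 149 149
242 153 153 153 152 150 132 86 50 43 42 40 42 44 44 45 45 45 44 46 42 47 45 44 54 91 135 151 151 151 152 150 152 152 153 151 151
244 152 151 152 153 150 131 84 48 41 42 40 43 44 42 43 43 44 45 45 44 46 43 44 55 92 135 150 153 152 152 151 151 152 151 152 
[... 1413 characters left out ...]
 106 108 107 99 72 38 23 24 23 24 26 22 24 23 26 21 22 22 22 24 23 24 18 21 22 18 21 18 21 20 19 23 22 22 20 17 17 18 21 16 15 19 34 80 126 148 151 153 154 150 147 147 146 146 148 148 146 147 148 151 152 154 155 150 132 114 118 130 135 137 127 106 97 95 93 92 108 159 197 203 201 198 200
290 cols266-380 152 135 139 136 116 95 86 92 94 107 133 151 150 135 126 122 122 122 125 132 137 121 105 102 102 101 93 88 86 86 80 73 64 43 24 20 19 17 17 22 11 23 23 19 19 21 18 18 18 22 16 20 19 18 19 17 19 16 17 14 16 15 15 11 13 16 17 16 18 12 16 16 12 18 14 21 47 79 97 101 100 101 103 101 102 101 100 101 112 132 150 154 155 155 156 156 155 153 153 148 138 138 137 138 132 108 95 92 111 162 198 201 200 199
```

```bash
python3 - <<'E'
from h import *
np.set_printoptions(precision=1,suppress=True)
s=status.sense();M=R.from_quat(s["tool_rot"]).as_matrix();zt=s["tcp_pos"][2]
g=lambda u,v,z:M.T@(at("wrist",(u,v),z)-s["tcp_pos"])*1000
print("slot end",g(319,235.6,.064),"spline tip",[g(321,249,zt-o) for o in(.0425,.0455,.0485)])
print("collar far bottom",[g(320,255,zt-o) for o in (.0135,.0165)],"top",[g(320,259.5,zt-o) for o in(.0075,.0105)])
# scene: stem/spline of key vs. hub
p=camera_params('scene');E=np.linalg.inv(p['extrinsics']);f=240/np.tan(np.radians(p['fovy']/2))
E

```

```text
slot end [58.9 12.5 -0.5] spline tip [array([42.5, 10.5,  0.7]), array([45.5,  9.3,  0.7]), array([48.5,  8.2,  0.7])]
collar far bottom [array([13.5, 18.4,  0.2]), array([16.5, 17.3,  0.2])] top [array([ 7.5, 18.7,  0.2]), array([10.5, 17.5,  0.2])]
```

>>> {"method": "arm_command", "body": {"series": [[[0,0.4,-1.2,0],[3,0,0,0],[3,0,0,0],[3,0,0,0],[2,0,0,0],[2,0,0,0],[2,0,0,0]]]}}

```text
t: 13.5
tcp_pos: [0.5265, -0.2006, 0.1068]
tool_rot: [-0.047, 0.706, 0.047, 0.705]
force: [0.3, -0.4, -1.3]
finger_gap: 0.177
```

>>> {"method": "arm_command", "body": {"series": [[[3,0,0,0],[3,0,0,0],[3,0,0,0],[3,0,0,0],[0,0,0,0]]]}}

```text
t: 14.0
tcp_pos: [0.5262, -0.2004, 0.0945]
tool_rot: [-0.047, 0.706, 0.048, 0.705]
force: [0.6, -1.7, -1.6]
finger_gap: 0.173
```

>>> {"method": "arm_command", "body": {"series": [[[3,0,0,0],[3,0,0,0],[3,0,0,0],[0,0,0,0]]]}}

```text
t: 14.4
tcp_pos: [0.5268, -0.2008, 0.0863]
tool_rot: [-0.047, 0.705, 0.047, 0.706]
force: [0.4, 0.9, 5.4]
finger_gap: 0.173
```

>>> {"method": "arm_command", "body": {"series": [[[2,0,0,0],[2,0,0,0],[1,0,0,0],[0,0,0,0],[0,0,0,0]]]}}

```text
t: 14.9
tcp_pos: [0.5268, -0.2008, 0.0825]
tool_rot: [-0.048, 0.705, 0.047, 0.706]
force: [-1.5, 0.8, 10.6]
finger_gap: 0.177
```

>>> {"method": "arm_command", "body": {"series": [[[1,0,0,0],[1,0,0,0],[1,0,0,0],[1,0,0,0],[0,0,0,0],[0,0,0,0]]], "force": 100}}

```text
t: 15.5
tcp_pos: [0.5269, -0.2009, 0.0825]
tool_rot: [-0.048, 0.705, 0.047, 0.706]
force: [-7.3, 4.6, 37.1]
finger_gap: 0.168
```

```bash
python3 -c "
from h import *
plan([.5284,-.2056,.08],.133)
a=snapshot('scene')[:,:,::-1][160:250,240:330];b=wshot('w8')[170:310,240:380]
z=lambda i:cv2.resize(i,(400,400),interpolation=cv2.INTER_CUBIC)
cv2.imwrite('pics/c8.png',np.hstack([z(a),z(b)]))"
```

```text
t 15.5 tcp [ 0.5269 -0.2009  0.0825] F [-7.3  4.6 37.1] gap 0.168 toolx [ 0.002 -0.002 -1.   ] jaw ang 0.134 q6 -0.7
shift mm [ 2.5 -4.9  0.8]
turn about tool x 0.001
```

View pics/c8.png

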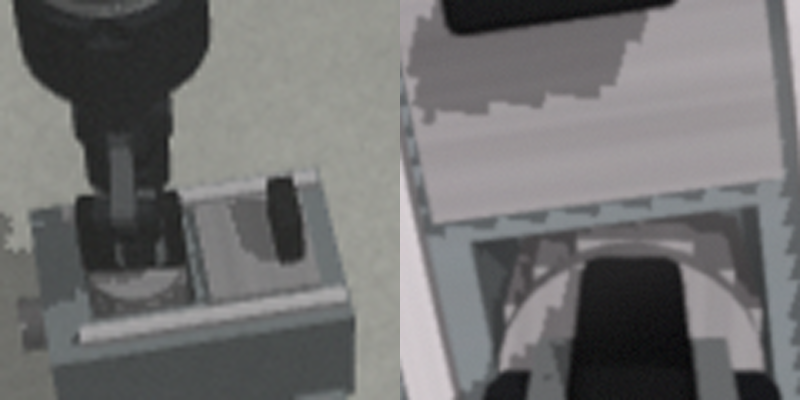

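>>> {"method": "arm_command", "body": {"series": [[[-2,0,0,0],[0,0,0,0],[0,0,0,0],[0,0,0,0],[0,0,0,0]]]}}

```text
t: 16.1
tcp_pos: [0.5269, -0.2009, 0.0825]
tool_rot: [-0.048, 0.705, 0.047, 0.706]
force: [-5.2, 2.1, 23.9]
finger_gap: 0.173
```

Still hard against the stop at the same height, pressing with about 24 N, well above the 8 N spring. Handing in.

```bash
python3 -c "
from station import ticket
print(ticket.sign_off())"
```

```text
the job is handed in; nothing more can be done
None
```

I slid the shutter open, took the black key from the insert, turned it to the socket and pressed it home. The job was handed in at about 16 s with the key still gripped and pressed. The sign-off gave no verdict.

**Shutter:** I pulled it by its tab until it held still against about 32 N. A wrist picture after release put the plate's edges 30 mm and 81 mm from the socket's axis, where 30 mm and 80 mm means fully open. In the last picture it still looks fully open.

**Key:** The splines entered the socket without force, and I met the spring at the expected depth. The key then stopped: the TCP stayed at 82.5 mm while the push rose from about 11 to 37 N. That height fits the collar resting on the hub, given where I gripped the key (TCP 18.6 mm above the collar's underside). I then eased to about 24 N, still well above the 8 N spring, and the height did not change. The last pictures agree with this, but the fingers hide most of the collar, so I did not see the flush fit all the way round.

**Disagreement:** After lifting, the cameras showed the key about 4–5 mm off the TCP along the pads. The wrist camera said 4.4 mm and the scene camera 5.5 mm. I corrected by comparing the key with the socket in the same picture, and the fit went in cleanly. I did not find what caused the offset.

**Other things on the desk:** I touched nothing else knowingly. I did not take a last picture of the whole desk.

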